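# Trim-weight check of a sprung test-chamber lid

## Task

The spring hinge of the small leak-test chamber is being adjusted and needs someone to hold the loaded lid. Pick up the trim weight that stands on the bench, hook it over the lid's front rail to the left of the set collar and well clear of it (3 cm or more, so that the hook does not come down on the collar), slide it along until it rests against the collar, and let go of it. Then take hold of the rail, raise the lid a little past the point where the spring takes over without letting it fly open, bring it back to just below that point (about 5 degrees) and finish the program while holding it there by the rail, with the weight still hanging against the collar.

Things in the scene. Friction and masses are not known exactly. Their poses are not given: they have to be found in the camera images.
- chamber: grey sheet-steel leak-test chamber, a box 140 (its x) by 240 (its y) by 138 mm, bolted to the bench. Origin: centre of its underside. x points away from the robot at yaw 0 (yaw within 0.15 rad), z up. Right of it stands the press: side shield at world y = -0.32, x 0.45 to 0.85, 0.53 m high; front post at x 0.41 to 0.45, y -0.37 to -0.32; front cover right of it, x 0.39, above z 0.59.
- lid_hinge (a point): middle of the lid's hinge axis at the top back edge of the chamber (chamber frame 65, 0, 148 mm); axes as the chamber's. The hinge axis runs along y. The closed lid's top is at z = 152 mm.
- lid (a joint): lid angle (rad): 0 closed and level, grows as the front rises, stop at 1.3. A torsion spring at the hinge nearly balances the steel-framed lid. With the trim weight on the rail the balance point is 0.70 rad: below it the lid sinks shut (2.6 N at the rail to lift it when closed, 0.8 N at 0.6 rad), above it the spring drives it open. Without the weight it balances near 0.38 rad.
- grab_rail: round steel rail along the lid's front, 12 mm diameter, fixed to the lid 180 mm from the hinge axis, 43 mm in front of the lid's edge; 148 mm high when closed. Two end brackets 210 mm apart (centres), bosses 20 mm diameter, 10 mm wide. Origin: on its axis, midway; y along it to the left, x to the hinge; it turns with the lid. Gripped across from above it can turn between the fingers.
- collar_face (a point): centre, on the rail axis, of the left (+y) face of the set collar: a dark steel ring, 22 mm diameter, 12 mm wide, clamped on the rail (it does not slide); this face lies 0 to 60 mm right of the middle of the rail. Axes as the rail's.
- trim_weight: trim weight, 0.22 kg, 146 mm tall, standing upright left of the chamber (yaw within 0.5 rad): a flat aluminium hook strap, 12 mm thick (its y), on a round steel foot, 40 mm diameter, 20 mm high. Origin: centre of the foot's underside, z up. The hook's mouth opens to its +x: a 60 mm high gap between foot and lip, through which the rail must come in.
- tab (a point): point on the tab at the top of the trim weight where to grip it, 130 mm above the foot's underside; the tab is 20 mm wide (x), 12 mm thick (y) and reaches from 22 mm below to 16 mm above this point. Axes as the weight's.
- hook_seat (a point): axis of a rail resting in the trim weight's hook, 90 mm above the foot's underside, 40 mm below the tab point; axes as the weight's. The slot round it is 20 mm wide with a 45 degree V seat on top; the shank closes it at x = -18 to -10 mm, the lip at x = +10 to +18 mm ends 10 mm below this point. Against the collar this point is 6 mm left of the collar face.
- spanner: steel combination spanner, 200 x 34 x 9 mm, lying on the bench near its front edge; origin at the centre of its underside. Leave it alone.
- hex_key: black L-shaped hex key, 92 x 34 x 5 mm, lying on the bench at the front right; origin at the centre of its underside. Leave it alone.
- oring_jar: white jar with black cap, 63 mm diameter, 61 mm tall, standing left of and behind the chamber; origin at the centre of its underside. Leave it alone.
Not all that is in view belongs to the job. What is shaped like the trim_weight but green or yellow is not meant.

How it is judged:
By the outcome, as a careful person would: the job done as asked, in the order asked, and still so for the second after the job is handed in, while the arm keeps its last pose, push and grip.
It also fails if it takes over 58 s, if anything falls off the work surface, if the arm or the gripper's body presses on something with over 40 N, if the wrist force passes 120 N, or if a joint passes its speed limit or range.

## Robot

A 7-joint arm with a two-finger parallel gripper is mounted at the origin on a cart in front of the work surface, level with it; the furniture and walls round the work are solid. World frame = base frame: x ahead of the robot, y to its left, z up, the work surface at z = 0. Lengths are in mm, angles in rad, forces in N, time in s.
With the tool pointing down it reaches from about 425 to 925 mm from the base axis. Payload 6.8 kg.
Tool frame: the origin (TCP) lies at the very end of the fingers, on their centre line; the grasp point (between the pads) lies 19 mm behind it; y points along the fingers, z is the direction in which the jaws open and shut, and the axes are right-handed (so a half turn about y gives the same grasp; the last joint's range is limited). The gripper opens to 88 mm and grips with 3 to 60 N. Pads are 20 mm wide; open, the fingers measure 115 mm over their backs; the gripper's body (75 mm by 178 mm) begins 61 mm behind the grasp point.
Start: joints at [-1.448, 0.477, 0.022, 1.555, -0.011, 1.109, -0.083], TCP at [154.405, 657.12, 222.664] pointing down, gripper open.
Joint ranges: [-2.96, 2.96], [-0.34, 2.1], [-1.41, 1.46], [0.24, 2.44], [-1.37, 4.51], [0.17, 1.92], [-2.96, 2.96]. Speed limits (rad/s): [2.39, 2.39, 3.14, 3.14, 3.14, 3.14, 3.14].

## Interface

Orientations are given as a rotation vector (axis times angle).
In Python, from rig import manip gives the robot as it stands. The module is installed in compiled form; this text tells all that it offers.
- The arm moves only by the tool send_rows, never from a script. Its argument "deltas" is a list of rows, each an object with "linear": the shift along the tool's x, y, z in cm, a list of three; "rot": the turn, a rotation vector about the tool's x, y, z in rad, a list of three; "gripper": the opening in per cent of the stroke, from 0 (shut) to 100 (fully open). In form: [{"linear": [x, y, z], "rot": [rx, ry, rz], "gripper": gripper}, ...]. A call has 1 to 5 rows; each row shifts and turns the commanded pose from where the row before left it, along the tool's axes as they then stand; what a row does not reach is not made up. A row lasts 1/8 s, in which the tool goes at most 62.5 mm and 10.7 degrees, less where a joint would pass 70% of its speed; a pose out of reach is approached as far as the arm can. A call with a gripper value outside its range is refused whole. The fingers move at their own pace and stop on an object; "squeeze" is the grip in N (left out, the last holds). Time passes only in rows, so rows that do not move let the fingers close. It gives the time, the measured TCP pose, the force and the opening at its end, in the units of the state.
- manip.state(): the state, without advancing time (a new reading comes with each control period).
- manip.get_image(name): name is "side" or "top" or "wrist"; returns the picture (420x560x3 uint8, blue, green, red); there is no depth.
- manip.camera_model(name): a dict with "fx", "fy", "cx", "cy" (pixels), "xyz" and "rotation" of the camera in the world. Camera axes: x right, y up, looking along -z (the intrinsics and any distortion apply to the point x, -y, -z); pixel columns grow to the right and rows downward; lengths in mm; the calibration is good to about 2 mm. A picture is of the moment at which its call begins: read the wrist's pose just before it. camera_model takes no time and is no camera call; for the wrist camera it gives the pose at the moment of the call.
- manip.job_done(): hands the job in, once; it reports no verdict.
The state is a dict: "time": time; "joint_pos": joint angles; "qd": joint speeds; "tau": joint torques, N m; "tcp_pos": TCP position; "eef_rot": TCP orientation; "wrist_force": force on the tool from outside, world axes, zero at the start; "ft_torque": the same for the moment, N m; "finger_gap": finger opening in mm.
Only numpy, scipy, OpenCV 4.12 (cv2) and the standard library are available. Lean on these libraries where they do the work, as an engineer would, in place of code of your own. Each camera call takes 0.05 s, during which the arm holds its last target. There are 200 camera calls.

## Working session

There is one attempt and no reset: what is moved stays moved. The work goes in short steps, Python scripts to look and compute and a tool call to move; the robot and the scene stay as the last step left them, time stands still between calls to the robot, and variables do not carry over. Pictures are saved under pics/ and viewed, about 8 in all and at most 12, crops included, and the job is handed in when it is done.

Besides the shell and the picture viewer there is one more tool, called after "Call:" by a JSON object that holds its "method" and its "body", one argument or row to a line. send_rows: Moves the arm, as the interface text tells. Its arguments: {"type":"object","properties":{"deltas":{"type":"array","items":{"type":"object","properties":{"linear":{"type":"array","items":{"type":"number"}},"rot":{"type":"array","items":{"type":"number"}},"gripper":{"type":"number"}}}},"squeeze":{"type":"number"}},"required":["deltas"]}

```bash
mkdir -p pics; python3 - <<'E'
from rig import manip
import cv2,numpy as np
s=manip.state();print({k:np.round(v,3).tolist() for k,v in s.items()})
for n in("side","top","wrist"):
    m=manip.camera_model(n);print(n,{k:(np.round(v,4).tolist() if not isinstance(v,(str,dict,type(None))) else v) for k,v in m.items()})
    im=manip.get_image(n);cv2.imwrite(f"pics/{n}0.png",im)
a=cv2.imread("pics/side0.png");b=cv2.imread("pics/top0.png");
cv2.imwrite("pics/st0.png",cv2.resize(np.hstack([a,b]),(1120,420)))
E
```

```text
{'time': 0.0, 'joint_pos': [-1.448, 0.478, 0.022, 1.556, -0.011, 1.109, -0.083], 'qd': [0.001, 0.0, -0.002, -0.0, 0.0, -0.002, 0.0], 'tau': [-0.0, -58.285, 1.534, -27.261, -0.054, 0.017, 0.0], 'tcp_pos': [154.297, 656.512, 221.686], 'eef_rot': [-1.565, 0.181, -0.181], 'wrist_force': [-0.507, 0.083, -0.727], 'ft_torque': [0.019, 0.014, 0.01], 'finger_gap': 87.828}
side {'fx': 384.2078, 'fy': 384.2078, 'cx': 273.4151, 'cy': 209.5318, 'xyz': [473.2287, 586.6745, 638.5832], 'rotation': [0.0843, -1.3136, -2.7379]}
top {'fx': 533.3518, 'fy': 533.3518, 'cx': 275.0942, 'cy': 206.9341, 'xyz': [463.4157, -61.8439, 1055.6407], 'rotation': [0.0671, -0.0954, -1.5491]}
wrist {'fx': 316.8279, 'fy': 316.8279, 'cx': 277.6817, 'cy': 213.9289, 'xyz': [89.443, 673.3869, 383.4887], 'rotation': [-0.2115, -0.1672, 1.3323]}
```

View pics/side0.png

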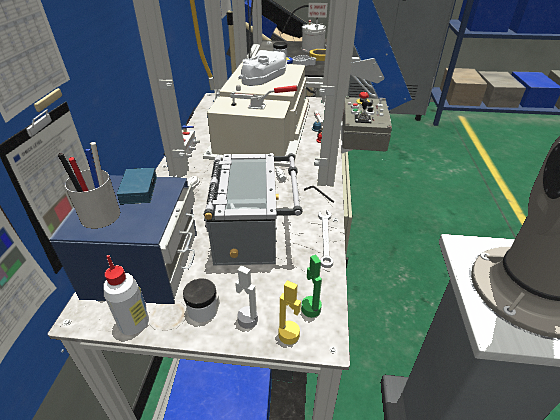

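View pics/top0.png

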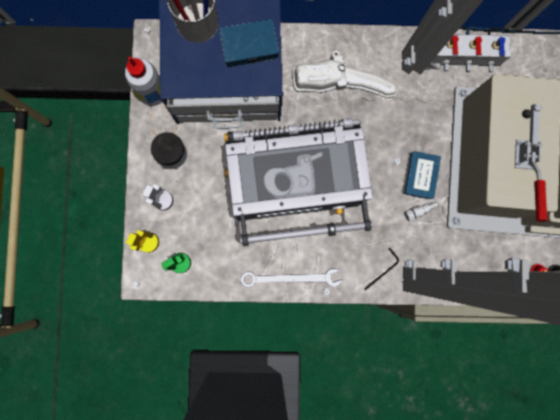

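The side view shows the silver weight with its foot near (247,318), the jar at (200,300) and the chamber rail at about x 295, rows 155–212. In the top view the weight's foot is near (163,200), the rail runs from (240,240) to (370,227), and the collar may be near (333,230). Next I'll zoom in with a composite.

```bash
cat > h.py <<'E'
import numpy as np,cv2
from scipy.spatial.transform import Rotation as R
from rig import manip
def ray(m,u,v):
    d=np.array([(u-m["cx"])/m["fx"],-(v-m["cy"])/m["fy"],-1.])
    r=m["rotation"]; Rm=R.from_rotvec(r).as_matrix() if np.size(r)==3 else np.array(r)
    d=Rm@d; return np.array(m["xyz"],float),d/np.linalg.norm(d)
def onz(m,u,v,z):
    o,d=ray(m,u,v); return o+d*(z-o[2])/d[2]
def tri(a,b):
    (o1,d1),(o2,d2)=ray(*a),ray(*b)
    t=np.linalg.lstsq(np.c_[d1,-d2],o2-o1,rcond=None)[0]
    p,q=o1+t[0]*d1,o2+t[1]*d2
    return (p+q)/2,np.linalg.norm(p-q)
def proj(m,p):
    r=m["rotation"]; c=R.from_rotvec(r).inv().apply(np.array(p,float)-m["xyz"])
    return m["cx"]-m["fx"]*c[0]/c[2], m["cy"]+m["fy"]*c[1]/c[2]
E
python3 - <<'E'
from h import *
a=cv2.imread("pics/side0.png");b=cv2.imread("pics/top0.png")
def z(im,x,y,w,h,W,H): return cv2.resize(im[y:y+h,x:x+w],(W,H),interpolation=cv2.INTER_CUBIC)
c1=np.hstack([z(a,225,260,50,75,200,300),z(a,195,145,115,75,460,300)])
c2=np.hstack([z(b,135,175,50,50,200,200),z(b,230,205,150,50,600,200)])
c1=cv2.copyMakeBorder(c1,0,0,0,800-c1.shape[1],0)
cv2.imwrite("pics/z1.png",np.vstack([c1,c2]))
m=manip.camera_model("top");s=manip.camera_model("side");w=manip.camera_model("wrist")
print("foot",onz(m,163,201,10),onz(s,247,322,5))
for p in [(200,-60,148)]:pass
print(onz(m,240,240,148),onz(m,370,227,148),onz(m,333,230,148))
E
```

```text
foot [579.53255117 140.83575428  10.        ] [579.09126647 152.86710166   5.        ]
[500.36391099 -18.85554505 148.        ] [ 526.98888218 -240.34999823  148.        ] [ 520.56794829 -176.97543486  148.        ]
```

View pics/z1.png

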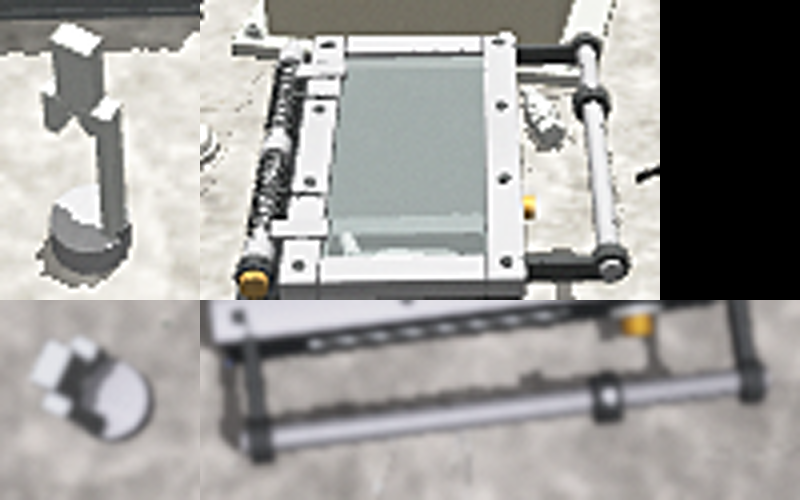

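```bash
python3 - <<'E'
from h import *
t=manip.camera_model("top");s=manip.camera_model("side");w=manip.camera_model("wrist")
for n,a,b in [("tabtop",(147.5,190.7),(244.2,269.5)),("shtop",(149.2,200.8),(251.5,287)),("bossL",(245,239.2),(297.5,211.2)),("collar",(331.2,229.2),(293,170.5)),("bossR",(367.5,225),(291.2,156.2))]:
    p,e=tri((t,*a),(s,*b));print(n,p.round(1),round(e,1))
a=onz(t,149.2,200.8,108);b=onz(t,156,187,108);print(a,b,np.arctan2(*(b-a)[1::-1]))
print("wrist cam offset in tool:",R.from_rotvec(manip.state()["eef_rot"]).inv().apply(w["xyz"]-manip.state()["tcp_pos"]))
print(R.from_rotvec(manip.state()["eef_rot"]).as_matrix().round(2)); print((R.from_rotvec(manip.state()["eef_rot"]).inv()*R.from_rotvec(w["rotation"])).as_matrix().round(2))
E
```

```text
tabtop [580.6 142.3 142.2] 2.9
shtop [568.1 147.3 103.4] 1.8
bossL [500.3 -27.1 142.9] 3.6
collar [ 520.7 -174.2  145.7] 2.7
bossR [ 529.5 -236.3  147. ] 1.8
[568.48652606 146.32871164 108.        ] [593.53514973 135.31616543 108.        ] -0.4142108899625673
wrist cam offset in tool: [ -66.97717247 -161.6990426     1.24191012]
[[ 0.97 -0.    0.23]
 [-0.23 -0.    0.97]
 [ 0.   -1.   -0.  ]]
[[ 0.   -0.97 -0.25]
 [-0.    0.25 -0.97]
 [ 1.    0.   -0.  ]]
```

```bash
cat >> h.py <<'E'
def plan(tgt,yaw=None):
    s=manip.state(); A=R.from_rotvec(s["eef_rot"]); M=A.as_matrix()
    cy=np.arctan2(M[1,0],M[0,0])
    if yaw is None: B=A; print("yaw",cy.round(3),"tilt y",M[:,1].round(3))
    else:
        x=np.array([np.cos(yaw),np.sin(yaw),0]);y=np.array([0,0,-1.]);B=R.from_matrix(np.c_[x,y,np.cross(x,y)])
        print("yaw",cy.round(3),"rot",(A.inv()*B).as_rotvec().round(3))
    d=B.inv().apply(np.array(tgt)-s["tcp_pos"])/10
    print("t",round(s["time"],2),"tcp",np.round(s["tcp_pos"],1),"cm in new tool axes",d.round(2),"F",np.round(s["wrist_force"],1),"gap",round(s["finger_gap"],1))
E
python3 -c "
from h import *
plan((568,146,262),-.41)"
```

```text
yaw -0.231 rot [0.001 0.179 0.   ]
t 0.15 tcp [154.3 656.7 221.9] cm in new tool axes [ 58.29  -4.01 -30.35] F [ 0.6  0.2 -0.4] gap 87.5
```

Call:
{"method": "send_rows", "body": {
  "deltas": [
    {"linear": [0,-1,0],"rot": [0,0.18,0],"gripper": 100},
    {"linear": [4.5,-0.3,-2.35],"rot": [0,0,0],"gripper": 100},
    {"linear": [4.5,-0.3,-2.35],"rot": [0,0,0],"gripper": 100},
    {"linear": [4.5,-0.3,-2.35],"rot": [0,0,0],"gripper": 100},
    {"linear": [4.5,-0.3,-2.35],"rot": [0,0,0],"gripper": 100}
  ]
}}

```text
time: 0.78
tcp_pos: [282.7, 497.5, 244.6]
eef_rot: [-1.547, 0.322, -0.322]
wrist_force: [0.7, -0.5, -0.3]
finger_gap: 87.9
```

```bash
python3 -c "
from h import *
plan((568,146,262),-.41)
print(manip.state()['joint_pos'])"
```

```text
yaw -0.411 rot [ 0.    -0.001  0.   ]
t 0.78 tcp [282.7 497.5 244.6] cm in new tool axes [ 40.17  -1.74 -20.87] F [ 0.7 -0.5 -0.3] gap 87.9
[-1.25311239  0.28703044  0.11102831  1.78788224 -0.03574685  1.06883911
  0.03066772]
```

Call:
{"method": "send_rows", "body": {
  "deltas": [
    {"linear": [4.5,-0.2,-2.35],"rot": [0,0,0],"gripper": 100},
    {"linear": [4.5,-0.2,-2.35],"rot": [0,0,0],"gripper": 100},
    {"linear": [4.5,-0.2,-2.35],"rot": [0,0,0],"gripper": 100},
    {"linear": [4.5,-0.2,-2.35],"rot": [0,0,0],"gripper": 100},
    {"linear": [4.5,-0.2,-2.35],"rot": [0,0,0],"gripper": 100}
  ]
}}

```text
time: 1.4
tcp_pos: [442.0, 300.0, 254.7]
eef_rot: [-1.547, 0.322, -0.322]
wrist_force: [0.3, 0.7, -0.1]
finger_gap: 87.8
```

Call:
{"method": "send_rows", "body": {
  "deltas": [
    {"linear": [4.5,-0.2,-2.35],"rot": [0,0,0],"gripper": 100},
    {"linear": [4.5,-0.2,-2.35],"rot": [0,0,0],"gripper": 100},
    {"linear": [4.4,-0.2,-2.3],"rot": [0,0,0],"gripper": 100},
    {"linear": [4.0,-0.2,-2.1],"rot": [0,0,0],"gripper": 100},
    {"linear": [0,0,0],"rot": [0,0,0],"gripper": 100}
  ]
}}

```text
time: 2.02
tcp_pos: [566.2, 144.3, 262.7]
eef_rot: [-1.547, 0.327, -0.329]
wrist_force: [-1.0, 0.3, -0.2]
finger_gap: 88.1
```

```bash
python3 -c "
from h import *
plan((568,146,262),-.41)
w=manip.camera_model('wrist');im=manip.get_image('wrist')
cv2.imwrite('pics/w1.png',im)
print([np.round(proj(w,p)) for p in [(580,142,0),(580,142,146),(500,-27,145)]])
import json;json.dump({k:np.array(v).tolist() for k,v in w.items()},open('w1.json','w'))
"
```

```text
yaw -0.418 rot [ 0.001 -0.008  0.002]
t 2.02 tcp [566.2 144.3 262.7] cm in new tool axes [0.1  0.07 0.23] F [-1.   0.3 -0.2] gap 88.1
[array([279., 194.]), array([280., 224.]), array([ 75., 219.])]
```

View pics/w1.png

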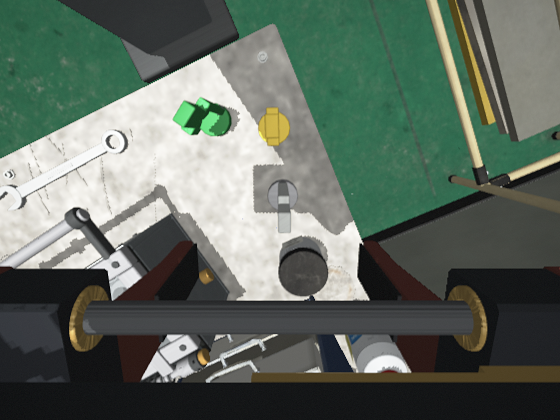

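The wrist view shows the weight's foot at about (283,195), with the strap running down the image to (284,230). The jar is at (303,272) and the left rail boss at (78,216). I'll enlarge the weight.

```bash
python3 -c "
from h import *
a=cv2.imread('pics/w1.png')
cv2.imwrite('pics/w1z.png',np.hstack([cv2.resize(a[170:245,255:315],(480,600),interpolation=cv2.INTER_CUBIC),cv2.resize(a[190:265,40:80],(320,600),interpolation=cv2.INTER_CUBIC)]))
"
```

```text
(no output)
```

View pics/w1z.png

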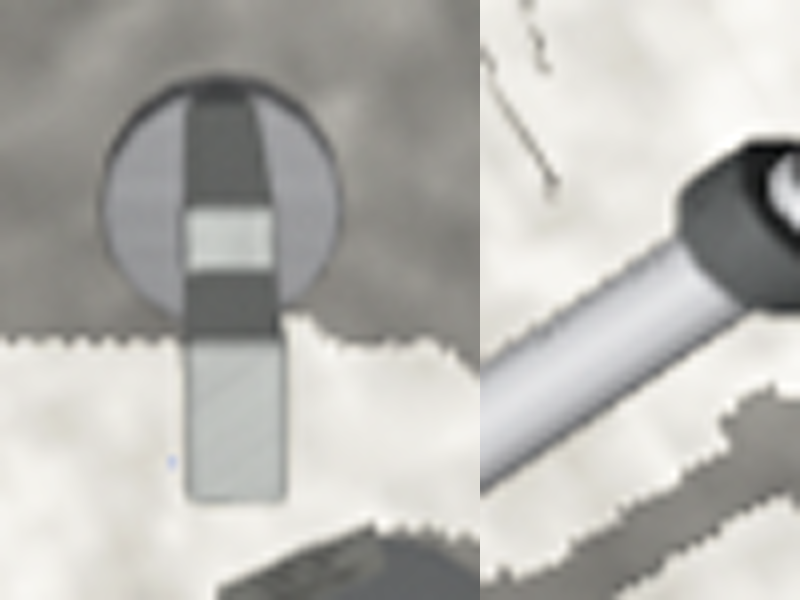

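```bash
python3 -c "
from h import *
import json
w={k:np.array(v) for k,v in json.load(open('w1.json')).items()}
t=manip.camera_model('top');s=manip.camera_model('side')
print('z146',onz(w,284.6,222.5,146))
print(tri((w,284.6,222.5),(t,147.5,190.7)),tri((w,284.6,222.5),(s,244.2,269.5)))
print('foot top',onz(w,255+221/8,170+202/8,20))
a=onz(w,255+187/8,170+340/8,146);b=onz(w,255+187/8,170+500/8,146);d=b-a;print('yaw',np.arctan2(d[1],d[0]),np.linalg.norm(d))
a=onz(w,255+287/8,170+340/8,146);b=onz(w,255+286/8,170+500/8,146);d=b-a;print('yaw',np.arctan2(d[1],d[0]))
# boss left in wrist
print('bossL face',tri((w,40+805/8-40,190+185/8),(t,243,239.5)))
plan((579,141.5,111),-.41)
"
```

```text
z146 [580.34861674 146.58509994 146.        ]
(array([583.86849312, 145.05182389, 131.52910201]), np.float64(0.8195703170184607)) (array([578.96787104, 146.81445526, 147.46952175]), np.float64(1.903812149116844))
foot top [579.67162101 146.96369668  20.        ]
yaw -0.4173110924984445 18.985531263403566
yaw -0.4135661676441052
bossL face (array([503.64621852, -22.54579918, 113.68055896]), np.float64(1.8021417000746498))
yaw -0.414 rot [ 0.001 -0.004 -0.   ]
t 2.08 tcp [564.9 146.9 262.4] cm in new tool axes [ 1.51 15.14  0.07] F [-0.3  0.4 -0.1] gap 87.5
```

```bash
python3 -c "
from h import *
plan((580,146.8,113),-.415)"
```

```text
yaw -0.414 rot [ 0.001  0.001 -0.   ]
t 2.08 tcp [564.9 146.9 262.4] cm in new tool axes [ 1.39 14.94  0.6 ] F [-0.3  0.4 -0.1] gap 87.5
```

Call:
{"method": "send_rows", "body": {
  "deltas": [
    {"linear": [1.4,0,0.6],"rot": [0,0,0],"gripper": 60},
    {"linear": [0,5,0],"rot": [0,0,0],"gripper": 60},
    {"linear": [0,5,0],"rot": [0,0,0],"gripper": 60},
    {"linear": [0,4,0],"rot": [0,0,0],"gripper": 60},
    {"linear": [0,0.9,0],"rot": [0,0,0],"gripper": 60}
  ]
}}

```text
time: 2.7
tcp_pos: [577.9, 149.5, 111.0]
eef_rot: [-1.549, 0.324, -0.317]
wrist_force: [-0.6, -0.0, 0.1]
finger_gap: 53.0
```

Call:
{"method": "send_rows", "body": {
  "deltas": [
    {"linear": [0,0,0],"rot": [0,0,0],"gripper": 60}
  ]
}}

```text
time: 2.82
tcp_pos: [580.0, 149.3, 114.0]
eef_rot: [-1.547, 0.321, -0.321]
wrist_force: [-0.2, -0.3, -0.2]
finger_gap: 52.9
```

```bash
python3 -c "
from h import *
plan((580,146.8,113),-.415)
cv2.imwrite('pics/w2.png',cv2.resize(manip.get_image('wrist')[180:400,150:430],None,fx=2.5,fy=2.5))"
```

```text
yaw -0.41 rot [-0.     0.005 -0.   ]
t 2.83 tcp [580.  149.3 114. ] cm in new tool axes [ 0.1   0.1  -0.23] F [-0.2 -0.3 -0.2] gap 52.9
```

View pics/w2.png

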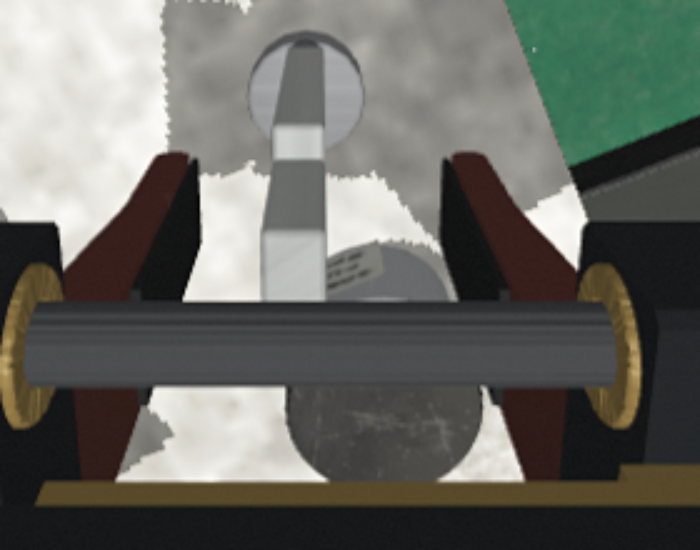

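The close view shows the tab between the fingers, centred at column 294 against a finger midline of 321. That is about 3 mm towards tool -z, so I'll correct by that and grip.

Call:
{"method": "send_rows", "body": {
  "deltas": [
    {"linear": [0.1,0.1,-0.27],"rot": [0,0,0],"gripper": 60},
    {"linear": [0,0,0],"rot": [0,0,0],"gripper": 0},
    {"linear": [0,0,0],"rot": [0,0,0],"gripper": 0},
    {"linear": [0,0,0],"rot": [0,0,0],"gripper": 0},
    {"linear": [0,0,0],"rot": [0,0,0],"gripper": 0}
  ],
  "squeeze": 30
}}

```text
time: 3.5
tcp_pos: [579.5, 145.7, 112.7]
eef_rot: [-1.547, 0.322, -0.322]
wrist_force: [0.5, -0.3, 0.6]
finger_gap: 16.5
```

Call:
{"method": "send_rows", "body": {
  "deltas": [
    {"linear": [0,0,0],"rot": [0,0,0],"gripper": 0},
    {"linear": [0,0,0],"rot": [0,0,0],"gripper": 0}
  ]
}}

```text
time: 3.75
tcp_pos: [579.4, 145.5, 112.6]
eef_rot: [-1.547, 0.322, -0.322]
wrist_force: [0.6, -0.2, -0.3]
finger_gap: 11.6
```

Call:
{"method": "send_rows", "body": {
  "deltas": [
    {"linear": [0,-2,0],"rot": [0,0,0],"gripper": 0},
    {"linear": [0,-4,0],"rot": [0,0,0],"gripper": 0},
    {"linear": [0,-4,0],"rot": [0,-0.18,0],"gripper": 0},
    {"linear": [0,-4,0],"rot": [0,-0.18,0],"gripper": 0},
    {"linear": [0,-3.8,0],"rot": [0,-0.18,0],"gripper": 0}
  ]
}}

```text
time: 4.38
tcp_pos: [579.1, 145.5, 291.6]
eef_rot: [-1.568, -0.106, 0.107]
wrist_force: [0.2, 0.3, -1.6]
finger_gap: 11.7
```

```bash
python3 -c "
from h import *
plan((453,-122,290),.138)"
```

```text
yaw 0.135 rot [ 0.    -0.003 -0.001]
t 4.38 tcp [579.1 145.5 291.6] cm in new tool axes [-16.17   0.16 -24.76] F [ 0.2  0.3 -1.6] gap 11.7
```

Call:
{"method": "send_rows", "body": {
  "deltas": [
    {"linear": [-1.6,0,-2.4],"rot": [0,0,0],"gripper": 0},
    {"linear": [-2.6,0,-4],"rot": [0,0,0],"gripper": 0},
    {"linear": [-2.6,0,-4],"rot": [0,0,0],"gripper": 0},
    {"linear": [-2.6,0,-4],"rot": [0,0,0],"gripper": 0},
    {"linear": [-2.6,0,-4],"rot": [0,0,0],"gripper": 0}
  ]
}}

```text
time: 5.0
tcp_pos: [483.0, -53.7, 290.3]
eef_rot: [-1.568, -0.101, 0.102]
wrist_force: [0.8, 0.4, -2.1]
finger_gap: 12.0
```

Call:
{"method": "send_rows", "body": {
  "deltas": [
    {"linear": [-2.5,0,-3.8],"rot": [0,0,0],"gripper": 0},
    {"linear": [-1.6,0,-2.4],"rot": [0,0,0],"gripper": 0},
    {"linear": [0,0,0],"rot": [0,0,0],"gripper": 0}
  ]
}}

```text
time: 5.38
tcp_pos: [450.1, -121.3, 290.5]
eef_rot: [-1.568, -0.097, 0.098]
wrist_force: [0.4, 1.1, -2.7]
finger_gap: 11.8
```

```bash
python3 -c "
from h import *
import json
plan((453,-122,290),.138)
w=manip.camera_model('wrist');im=manip.get_image('wrist')
cv2.imwrite('pics/w3.png',im)
json.dump({k:np.array(v).tolist() for k,v in w.items()},open('w3.json','w'))
"
```

```text
yaw 0.125 rot [-0.    -0.013 -0.   ]
t 5.38 tcp [ 450.1 -121.3  290.5] cm in new tool axes [ 0.28  0.05 -0.11] F [ 0.4  1.1 -2.7] gap 11.8
```

View pics/w3.png

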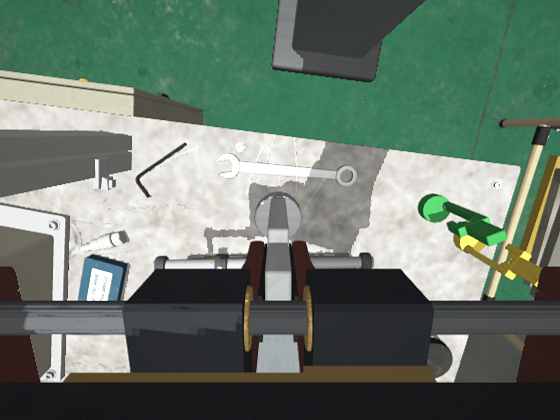

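The rail is visible at rows 255–270 between bosses near (163,265) and (367,261), with the collar near (207,263). The weight hangs straight in the grip. I'll take one enlargement of the rail.

```bash
python3 -c "
from h import *
a=cv2.imread('pics/w3.png')
z=lambda x,y:cv2.resize(a[y:y+30,x:x+100],(800,240),interpolation=cv2.INTER_CUBIC)
cv2.imwrite('pics/w3z.png',np.vstack([z(150,246),z(290,246)]))
"
```

```text
(no output)
```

View pics/w3z.png

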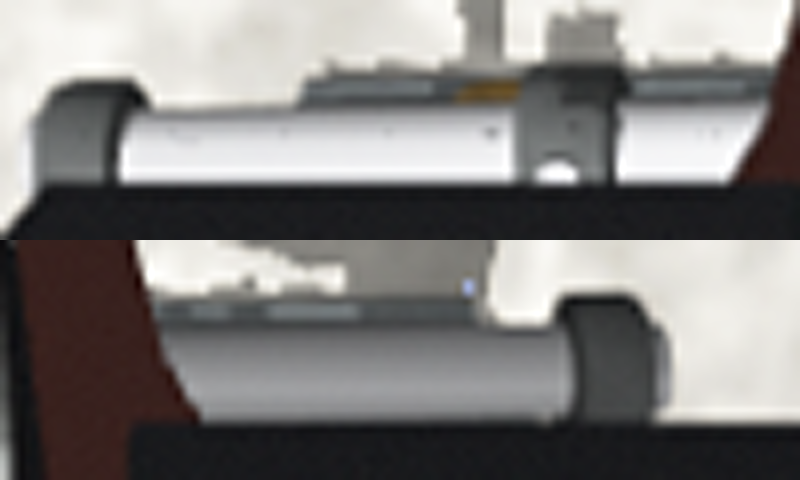

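```bash
python3 -c "
from h import *
import json
w={k:np.array(v) for k,v in json.load(open('w3.json')).items()}
t=manip.camera_model('top');s=manip.camera_model('side')
a=onz(w,191.2,259.2,145.6);b=onz(w,352.5,256.6,145.6)
a[0]+=5.5;b[0]+=5.5
print('rail pts',a,b,'yaw',-np.arctan2(a[0]-b[0],-(a[1]-b[1])) ,np.arctan((a[0]-b[0])/(b[1]-a[1])))
f=onz(w,226.5,264,155);f2=onz(w,214.4,264,155)
L1=onz(w,290+575/8,246+140/8,156);L2=onz(w,290+655/8,246+120/8,150);R2=onz(w,150+120/8,246+150/8,154)
for n,p in dict(faceL=f,faceR=f2,bLr=L1,bLl=L2,bRl=R2).items(): print(n,p)
# rail top edge tri with top-cam
print(tri((w,366,246+100/8),(t,245,239.2)),tri((w,220.4,246+110/8),(t,331.2,229.2)))
"
```

```text
rail pts [ 526.19654174 -201.20998679  145.6       ] [502.76836729 -35.81548916 145.6       ] yaw -0.14071411517006627 0.14071411517006627
faceL [ 517.31270763 -163.38063971  155.        ]
faceR [ 518.81437491 -175.48557326  155.        ]
bLr [499.57060093 -28.25300772 156.        ]
bLl [497.94183461 -16.57306413 150.        ]
bRl [ 526.23566169 -225.17845102  154.        ]
(array([499.47022188, -24.68816531, 147.22393893]), np.float64(7.12739503774736)) (array([ 522.85017521, -174.24824693,  133.54553291]), np.float64(2.823542988259816))
```

```bash
python3 -c "
from h import *
plan((452,-118.5,211),.14)"
```

```text
yaw 0.127 rot [-0.001 -0.013 -0.   ]
t 5.42 tcp [ 451.  -119.6  290.5] cm in new tool axes [0.12 7.95 0.09] F [ 0.4  0.7 -2.4] gap 11.8
```

Call:
{"method": "send_rows", "body": {
  "deltas": [
    {"linear": [0.1,2,0.1],"rot": [0,-0.013,0],"gripper": 0},
    {"linear": [0,3,0],"rot": [0,0,0],"gripper": 0},
    {"linear": [0,2,0],"rot": [0,0,0],"gripper": 0},
    {"linear": [0,0.95,0],"rot": [0,0,0],"gripper": 0},
    {"linear": [0,0,0],"rot": [0,0,0],"gripper": 0}
  ]
}}

```text
time: 6.05
tcp_pos: [452.5, -117.3, 210.8]
eef_rot: [-1.568, -0.112, 0.113]
wrist_force: [0.4, 0.9, -2.0]
finger_gap: 12.5
```

```bash
python3 -c "
from h import *
plan((513.3,-109.9,211),.14)
a=manip.get_image('side');m=manip.camera_model('side')
cv2.imwrite('pics/s4.png',cv2.resize(a[110:230,230:350],(600,600),interpolation=cv2.INTER_CUBIC))
"
```

```text
yaw 0.143 rot [-0.     0.003 -0.001]
t 6.05 tcp [ 452.5 -117.3  210.8] cm in new tool axes [ 6.13 -0.02 -0.12] F [ 0.4  0.9 -2. ] gap 12.5
```

View pics/s4.png

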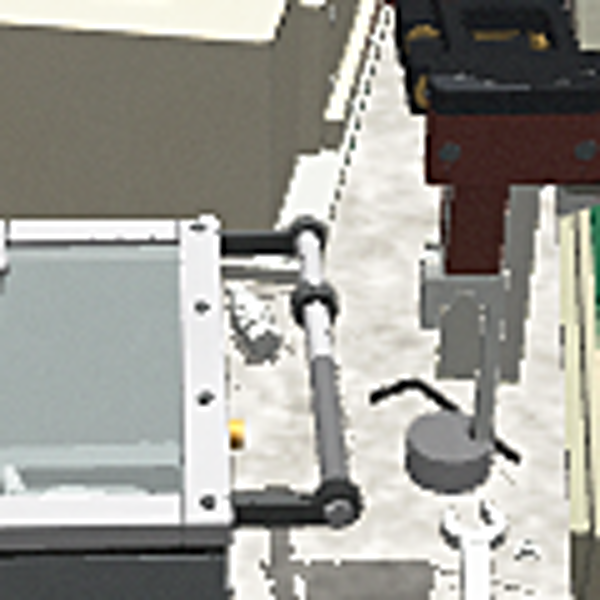

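The side view shows the weight hanging upright in front of the rail, with its mouth towards the lid and the rail level with the gap. I'll move it in.

Call:
{"method": "send_rows", "body": {
  "deltas": [
    {"linear": [1.5,0,0],"rot": [0,0,0],"gripper": 0},
    {"linear": [1.7,0,-0.1],"rot": [0,0,0],"gripper": 0},
    {"linear": [1.7,0,0],"rot": [0,0,0],"gripper": 0},
    {"linear": [1.2,0,0],"rot": [0,0,0],"gripper": 0},
    {"linear": [0,0,0],"rot": [0,0,0],"gripper": 0}
  ]
}}

```text
time: 6.72
tcp_pos: [513.6, -110.1, 210.8]
eef_rot: [-1.568, -0.112, 0.113]
wrist_force: [-0.8, 0.5, -3.3]
finger_gap: 11.7
```

```bash
python3 -c "
from h import *
plan((513.3,-109.9,211),.14)
a=manip.get_image('side')
cv2.imwrite('pics/s5.png',cv2.resize(a[110:230,230:350],(600,600),interpolation=cv2.INTER_CUBIC))
"
```

```text
yaw 0.143 rot [ 0.     0.003 -0.001]
t 6.72 tcp [ 513.6 -110.1  210.8] cm in new tool axes [-0.02 -0.02  0.03] F [-0.8  0.5 -3.3] gap 11.7
```

View pics/s5.png

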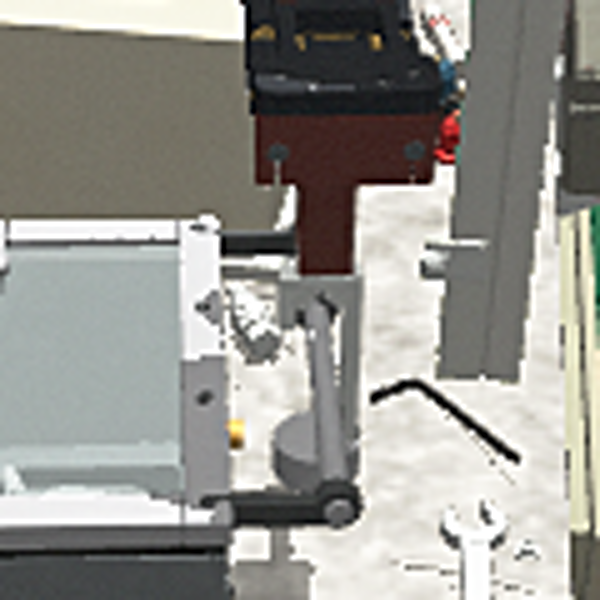

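In the side view the rail passes between shank and lip in the mouth. I'll lower it.

Call:
{"method": "send_rows", "body": {
  "deltas": [
    {"linear": [0,1.2,0],"rot": [0,0,0],"gripper": 0},
    {"linear": [0,1.3,0],"rot": [0,0,0],"gripper": 0},
    {"linear": [0,0.8,0],"rot": [0,0,0],"gripper": 0},
    {"linear": [0,0.2,0],"rot": [0,0,0],"gripper": 0},
    {"linear": [0,0,0],"rot": [0,0,0],"gripper": 0}
  ]
}}

```text
time: 7.4
tcp_pos: [512.9, -110.4, 176.1]
eef_rot: [-1.568, -0.111, 0.112]
wrist_force: [0.4, -0.3, -2.1]
finger_gap: 12.0
```

Call:
{"method": "send_rows", "body": {
  "deltas": [
    {"linear": [0,0.2,0],"rot": [0,0,0],"gripper": 0},
    {"linear": [0,0.1,0],"rot": [0,0,0],"gripper": 0},
    {"linear": [0,0,0],"rot": [0,0,0],"gripper": 0}
  ]
}}

```text
time: 7.78
tcp_pos: [513.0, -110.3, 173.2]
eef_rot: [-1.568, -0.112, 0.112]
wrist_force: [-0.7, -0.0, -1.3]
finger_gap: 11.6
```

Call:
{"method": "send_rows", "body": {
  "deltas": [
    {"linear": [0,0.1,0],"rot": [0,0,0],"gripper": 0},
    {"linear": [0,0.1,0],"rot": [0,0,0],"gripper": 0},
    {"linear": [0,0,0],"rot": [0,0,0],"gripper": 0}
  ]
}}

```text
time: 8.15
tcp_pos: [512.9, -110.4, 172.0]
eef_rot: [-1.568, -0.112, 0.111]
wrist_force: [-3.8, 0.3, 7.2]
finger_gap: 11.6
```

Call:
{"method": "send_rows", "body": {
  "deltas": [
    {"linear": [0,0.1,0],"rot": [0,0,0],"gripper": 0},
    {"linear": [0,0,0],"rot": [0,0,0],"gripper": 0}
  ]
}}

```text
time: 8.4
tcp_pos: [513.0, -110.4, 171.7]
eef_rot: [-1.567, -0.112, 0.111]
wrist_force: [-5.8, 1.0, 14.9]
finger_gap: 11.9
```

Call:
{"method": "send_rows", "body": {
  "deltas": [
    {"linear": [0,0.1,0],"rot": [0,0,0],"gripper": 0},
    {"linear": [0,0,0],"rot": [0,0,0],"gripper": 0}
  ]
}}

```text
time: 8.65
tcp_pos: [513.2, -110.5, 171.3]
eef_rot: [-1.567, -0.112, 0.111]
wrist_force: [-6.6, 1.3, 19.1]
finger_gap: 11.9
```

Call:
{"method": "send_rows", "body": {
  "deltas": [
    {"linear": [-0.1,-0.2,0],"rot": [0,0,0],"gripper": 0},
    {"linear": [0,0,0],"rot": [0,0,0],"gripper": 0}
  ]
}}

```text
time: 8.9
tcp_pos: [512.0, -110.4, 171.2]
eef_rot: [-1.568, -0.112, 0.111]
wrist_force: [0.4, -1.1, -2.8]
finger_gap: 12.0
```

Call:
{"method": "send_rows", "body": {
  "deltas": [
    {"linear": [0,0.1,0],"rot": [0,0,0],"gripper": 0},
    {"linear": [0,0,0],"rot": [0,0,0],"gripper": 0}
  ]
}}

```text
time: 9.15
tcp_pos: [511.8, -110.5, 170.4]
eef_rot: [-1.568, -0.111, 0.112]
wrist_force: [-3.5, 0.5, 6.2]
finger_gap: 11.7
```

Call:
{"method": "send_rows", "body": {
  "deltas": [
    {"linear": [0,0.05,0],"rot": [0,0,0],"gripper": 0},
    {"linear": [0,0,0],"rot": [0,0,0],"gripper": 0}
  ]
}}

```text
time: 9.4
tcp_pos: [511.8, -110.6, 170.3]
eef_rot: [-1.567, -0.111, 0.112]
wrist_force: [-3.9, 1.0, 9.3]
finger_gap: 11.9
```

Call:
{"method": "send_rows", "body": {
  "deltas": [
    {"linear": [-0.12,-0.05,0],"rot": [0,0,0],"gripper": 0},
    {"linear": [0,0,0],"rot": [0,0,0],"gripper": 0}
  ]
}}

```text
time: 9.65
tcp_pos: [511.2, -110.7, 170.2]
eef_rot: [-1.568, -0.112, 0.111]
wrist_force: [0.2, -0.4, 1.6]
finger_gap: 11.7
```

Call:
{"method": "send_rows", "body": {
  "deltas": [
    {"linear": [0,0,-0.7],"rot": [0,0,0],"gripper": 0},
    {"linear": [0,0,-0.9],"rot": [0,0,0],"gripper": 0},
    {"linear": [0,0,-0.9],"rot": [0,0,0],"gripper": 0},
    {"linear": [0,0,-0.9],"rot": [0,0,0],"gripper": 0},
    {"linear": [0,0,-0.4],"rot": [0,0,0],"gripper": 0}
  ]
}}

```text
time: 10.28
tcp_pos: [516.6, -149.4, 170.3]
eef_rot: [-1.569, -0.112, 0.11]
wrist_force: [2.8, 2.0, 0.9]
finger_gap: 11.7
```

Call:
{"method": "send_rows", "body": {
  "deltas": [
    {"linear": [0,0,-0.3],"rot": [0,0,0],"gripper": 0},
    {"linear": [0,0,-0.2],"rot": [0,0,0],"gripper": 0},
    {"linear": [0,0,0],"rot": [0,0,0],"gripper": 0}
  ]
}}

```text
time: 10.65
tcp_pos: [517.2, -153.4, 170.3]
eef_rot: [-1.568, -0.112, 0.111]
wrist_force: [3.5, 1.4, 0.8]
finger_gap: 11.7
```

Call:
{"method": "send_rows", "body": {
  "deltas": [
    {"linear": [0.08,0,-0.2],"rot": [0,0,0],"gripper": 0},
    {"linear": [0,0,-0.1],"rot": [0,0,0],"gripper": 0},
    {"linear": [0,0,0],"rot": [0,0,0],"gripper": 0}
  ]
}}

```text
time: 11.02
tcp_pos: [517.7, -155.7, 170.1]
eef_rot: [-1.567, -0.111, 0.112]
wrist_force: [-0.8, 4.0, 4.3]
finger_gap: 11.8
```

Call:
{"method": "send_rows", "body": {
  "deltas": [
    {"linear": [0,0,-0.2],"rot": [0,0,0],"gripper": 0},
    {"linear": [0,0,0],"rot": [0,0,0],"gripper": 0}
  ]
}}

```text
time: 11.28
tcp_pos: [518.0, -158.1, 170.1]
eef_rot: [-1.568, -0.111, 0.112]
wrist_force: [-0.5, 3.6, 4.1]
finger_gap: 12.0
```

Call:
{"method": "send_rows", "body": {
  "deltas": [
    {"linear": [0,0,-0.2],"rot": [0,0,0],"gripper": 0},
    {"linear": [0,0,0],"rot": [0,0,0],"gripper": 0}
  ]
}}

```text
time: 11.52
tcp_pos: [518.3, -159.7, 170.1]
eef_rot: [-1.567, -0.111, 0.112]
wrist_force: [-0.9, 5.2, 4.8]
finger_gap: 11.4
```

Call:
{"method": "send_rows", "body": {
  "deltas": [
    {"linear": [0,0,-0.2],"rot": [0,0,0],"gripper": 0},
    {"linear": [0,0,0],"rot": [0,0,0],"gripper": 0}
  ]
}}

```text
time: 11.78
tcp_pos: [518.3, -159.8, 170.0]
eef_rot: [-1.565, -0.111, 0.114]
wrist_force: [-2.3, 8.9, 6.9]
finger_gap: 11.8
```

Call:
{"method": "send_rows", "body": {
  "deltas": [
    {"linear": [0,0,-0.1],"rot": [0,0,0],"gripper": 0},
    {"linear": [0,0,0],"rot": [0,0,0],"gripper": 0}
  ]
}}

```text
time: 12.02
tcp_pos: [518.3, -159.9, 170.0]
eef_rot: [-1.563, -0.111, 0.115]
wrist_force: [-3.3, 12.2, 8.9]
finger_gap: 12.0
```

Call:
{"method": "send_rows", "body": {
  "deltas": [
    {"linear": [0.05,-0.05,0.2],"rot": [0,0,0],"gripper": 0},
    {"linear": [0,0,0],"rot": [0,0,0],"gripper": 0}
  ]
}}

```text
time: 12.28
tcp_pos: [518.3, -159.7, 170.1]
eef_rot: [-1.566, -0.11, 0.114]
wrist_force: [-1.5, 7.3, 3.2]
finger_gap: 12.1
```

Call:
{"method": "send_rows", "body": {
  "deltas": [
    {"linear": [0,0,0],"rot": [0,0,0],"gripper": 15},
    {"linear": [0,0,0],"rot": [0,0,0],"gripper": 35},
    {"linear": [0,0,0],"rot": [0,0,0],"gripper": 35},
    {"linear": [0,0,0],"rot": [0,0,0],"gripper": 35}
  ]
}}

```text
time: 12.78
tcp_pos: [519.1, -161.6, 170.6]
eef_rot: [-1.569, -0.111, 0.111]
wrist_force: [0.1, 0.0, 1.5]
finger_gap: 30.5
```

```bash
python3 -c "
from h import *
plan((518.3,-157,172),.14)
cv2.imwrite('pics/w6.png',cv2.resize(manip.get_image('wrist')[150:400,150:430],None,fx=2.4,fy=2.4))"
```

```text
yaw 0.141 rot [ 0.001  0.001 -0.   ]
t 12.78 tcp [ 519.1 -161.6  170.6] cm in new tool axes [-0.02 -0.14  0.47] F [0.1 0.  1.5] gap 30.5
```

Call:
{"method": "send_rows", "body": {
  "deltas": [
    {"linear": [0,-0.3,0.2],"rot": [0,0,0],"gripper": 35},
    {"linear": [0,-1.5,0],"rot": [0,0,0],"gripper": 35},
    {"linear": [0,-3,0],"rot": [0,0,0],"gripper": 35},
    {"linear": [0,-4,0],"rot": [0,0,0],"gripper": 35},
    {"linear": [0,0,0],"rot": [0,0,0],"gripper": 60}
  ]
}}

```text
time: 13.45
tcp_pos: [521.0, -159.7, 262.7]
eef_rot: [-1.569, -0.117, 0.106]
wrist_force: [-0.3, 0.5, -0.1]
finger_gap: 37.1
```

Call:
{"method": "send_rows", "body": {
  "deltas": [
    {"linear": [0,0,2],"rot": [0,0.18,0],"gripper": 60},
    {"linear": [0,0,2],"rot": [0,0.18,0],"gripper": 60},
    {"linear": [0,0,2],"rot": [0,0.18,0],"gripper": 60},
    {"linear": [0,0,0],"rot": [0,0.18,0],"gripper": 60},
    {"linear": [0,0,0],"rot": [0,0.18,0],"gripper": 60}
  ]
}}

```text
time: 14.08
tcp_pos: [520.9, -99.2, 258.4]
eef_rot: [-1.487, 0.597, -0.596]
wrist_force: [-0.7, 0.2, -0.1]
finger_gap: 52.9
```

Call:
{"method": "send_rows", "body": {
  "deltas": [
    {"linear": [0,0,0],"rot": [0,0.18,0],"gripper": 60},
    {"linear": [0,0,0],"rot": [0,0.18,0],"gripper": 60},
    {"linear": [0,0,0],"rot": [0,0.18,0],"gripper": 60},
    {"linear": [0,0,0],"rot": [0,0.13,0],"gripper": 60},
    {"linear": [0,0,0],"rot": [0,0,0],"gripper": 60}
  ]
}}

```text
time: 14.7
tcp_pos: [520.9, -99.5, 258.4]
eef_rot: [-1.275, 1.103, -1.102]
wrist_force: [-0.6, -0.0, -0.1]
finger_gap: 52.7
```

```bash
python3 -c "
from h import *
plan((510,-95,200),-1.428)
print(manip.state()['joint_pos'].round(2) if hasattr(manip.state()['joint_pos'],'round') else manip.state()['joint_pos'])
import json
w=manip.camera_model('wrist');im=manip.get_image('wrist')
json.dump({k:np.array(v).tolist() for k,v in w.items()},open('w7.json','w'))
cv2.imwrite('pics/w7.png',im)
print([np.round(proj(w,p)) for p in [(515,-127,148),(518,-160,190),(510,-95,148)]])"
```

```text
yaw -1.426 rot [ 0.001  0.002 -0.   ]
t 14.7 tcp [520.9 -99.5 258.4] cm in new tool axes [-0.6   5.84 -1.02] F [-0.6 -0.  -0.1] gap 52.7
[-0.47  0.23  0.64  1.89 -0.15  1.07  0.38]
[array([266., 241.]), array([262., 298.]), array([265., 206.])]
```

View pics/w7.png

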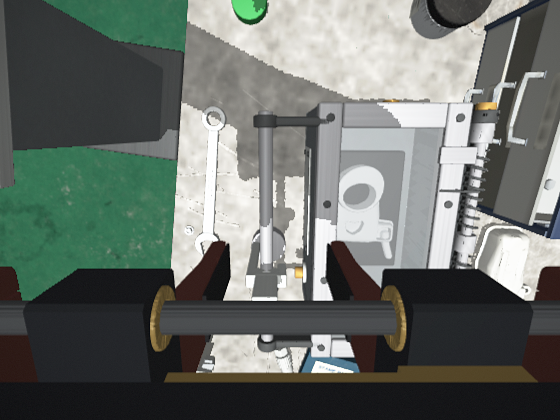

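The wrist view shows the rail as a vertical bar at column 265, as predicted for x=510. The weight hangs on it against the collar, with its top at (265,285) and its foot under (270,240). I'll go down onto the rail about 63 mm left of the weight.

Call:
{"method": "send_rows", "body": {
  "deltas": [
    {"linear": [-0.6,2,-1.05],"rot": [0,0,0],"gripper": 40},
    {"linear": [0,3,0],"rot": [0,0,0],"gripper": 40},
    {"linear": [0,2,0],"rot": [0,0,0],"gripper": 40},
    {"linear": [0,1,0],"rot": [0,0,0],"gripper": 40},
    {"linear": [0,0,0],"rot": [0,0,0],"gripper": 40}
  ]
}}

```text
time: 15.38
tcp_pos: [509.7, -95.3, 178.3]
eef_rot: [-1.275, 1.103, -1.102]
wrist_force: [-0.1, 0.0, 0.1]
finger_gap: 35.0
```

Call:
{"method": "send_rows", "body": {
  "deltas": [
    {"linear": [0,2,0],"rot": [0,0,0],"gripper": 40},
    {"linear": [0,2,0],"rot": [0,0,0],"gripper": 40},
    {"linear": [0,1,0],"rot": [0,0,0],"gripper": 40},
    {"linear": [0,0,0],"rot": [0,0,0],"gripper": 40}
  ]
}}

```text
time: 15.88
tcp_pos: [510.0, -95.3, 128.8]
eef_rot: [-1.274, 1.103, -1.103]
wrist_force: [0.1, 0.2, -0.7]
finger_gap: 35.1
```

Call:
{"method": "send_rows", "body": {
  "deltas": [
    {"linear": [0,0,0],"rot": [0,0,0],"gripper": 20},
    {"linear": [0,0,0],"rot": [0,0,0],"gripper": 10},
    {"linear": [0,0,0],"rot": [0,0,0],"gripper": 0},
    {"linear": [0,0,0],"rot": [0,0,0],"gripper": 0}
  ],
  "squeeze": 12
}}

```text
time: 16.38
tcp_pos: [509.7, -95.3, 129.0]
eef_rot: [-1.273, 1.104, -1.103]
wrist_force: [-3.0, 0.1, 6.9]
finger_gap: 11.3
```

Call:
{"method": "send_rows", "body": {
  "deltas": [
    {"linear": [0,0,0],"rot": [0,0,0],"gripper": 0},
    {"linear": [0,0,0],"rot": [0,0,0],"gripper": 0}
  ],
  "squeeze": 25
}}

```text
time: 16.62
tcp_pos: [509.7, -95.3, 129.0]
eef_rot: [-1.273, 1.104, -1.103]
wrist_force: [-3.5, 0.4, 5.8]
finger_gap: 11.6
```

```bash
python3 -c "
import numpy as np
th=np.array([0,.03,.08,.14,.2,.26,.32,.38,.44,.5,.56,.61,.65,.69,.72,.75,.77])
print(np.c_[th[1:],-18*np.diff(np.sin(th)),-18*np.diff(np.cos(th))].round(2))"
```

```text
[[ 0.03 -0.54  0.01]
 [ 0.08 -0.9   0.05]
 [ 0.14 -1.07  0.12]
 [ 0.2  -1.06  0.18]
 [ 0.26 -1.05  0.25]
 [ 0.32 -1.03  0.31]
 [ 0.38 -1.01  0.37]
 [ 0.44 -0.99  0.43]
 [ 0.5  -0.96  0.49]
 [ 0.56 -0.93  0.55]
 [ 0.61 -0.75  0.5 ]
 [ 0.65 -0.58  0.42]
 [ 0.69 -0.56  0.45]
 [ 0.72 -0.41  0.35]
 [ 0.75 -0.4   0.36]
 [ 0.77 -0.26  0.25]]
```

Call:
{"method": "send_rows", "body": {
  "deltas": [
    {"linear": [0,-0.54,0.01],"rot": [0,0,0],"gripper": 0},
    {"linear": [0,-0.9,0.05],"rot": [0,0,0],"gripper": 0},
    {"linear": [0,-1.07,0.12],"rot": [0,0,0],"gripper": 0},
    {"linear": [0,-1.06,0.18],"rot": [0,0,0],"gripper": 0},
    {"linear": [0,0,0],"rot": [0,0,0],"gripper": 0}
  ]
}}

```text
time: 17.25
tcp_pos: [513.0, -94.8, 165.0]
eef_rot: [-1.273, 1.104, -1.103]
wrist_force: [-2.7, -1.6, -1.5]
finger_gap: 11.2
```

```bash
python3 -c "
from h import *
s=manip.state();d=s['tcp_pos']-np.array([509.7,-95.3,129.0]);e=np.array([.99,.14,0])
print(d,d@e,'th z',np.arcsin(d[2]/180),'th x',np.arccos(1-d@e/180),s['wrist_force'],s['finger_gap'])
a=manip.get_image('side');cv2.imwrite('pics/s8.png',a)"
```

```text
[ 3.34339804  0.53155327 36.01598203] 3.3843815214035775 th z 0.2014485415662556 th x 0.19422325674034396 [-2.6771233  -1.61941433 -1.49193272] 11.180236874920917
```

Call:
{"method": "send_rows", "body": {
  "deltas": [
    {"linear": [0,-1.05,0.25],"rot": [0,0,0],"gripper": 0},
    {"linear": [0,-1.03,0.31],"rot": [0,0,0],"gripper": 0},
    {"linear": [0,-1.01,0.37],"rot": [0,0,0],"gripper": 0},
    {"linear": [0,-0.99,0.43],"rot": [0,0,0],"gripper": 0},
    {"linear": [0,0,0],"rot": [0,0,0],"gripper": 0}
  ]
}}

```text
time: 17.92
tcp_pos: [525.6, -93.0, 206.0]
eef_rot: [-1.275, 1.106, -1.101]
wrist_force: [-8.9, -1.5, 1.3]
finger_gap: 10.9
```

Call:
{"method": "send_rows", "body": {
  "deltas": [
    {"linear": [0,-0.96,0.49],"rot": [0,0,0],"gripper": 0},
    {"linear": [0,-0.93,0.55],"rot": [0,0,0],"gripper": 0},
    {"linear": [0,-0.75,0.5],"rot": [0,0,0],"gripper": 0},
    {"linear": [0,0,0],"rot": [0,0,0],"gripper": 0}
  ]
}}

```text
time: 18.42
tcp_pos: [539.8, -91.0, 232.6]
eef_rot: [-1.276, 1.109, -1.1]
wrist_force: [-14.1, -1.5, 7.3]
finger_gap: 11.7
```

```bash
cat >> h.py <<'E'
def lid():
    s=manip.state();d=s['tcp_pos']-np.array([509.7,-95.3,129.0]);e=np.array([.99,.14,0])
    print(round(s['time'],2),'th z',np.arcsin(d[2]/180).round(3),'th x',np.arccos(1-d@e/180).round(3),np.round(s['wrist_force'],1),s['finger_gap'])
E
python3 -c "
from h import *
lid()"
```

```text
18.43 th z 0.613 th x 0.589 [-14.1  -1.5   7.3] 11.675051499168422
```

Call:
{"method": "send_rows", "body": {
  "deltas": [
    {"linear": [0,-0.1,-0.15],"rot": [0,0,0],"gripper": 0},
    {"linear": [0,-0.6,0.44],"rot": [0,0,0],"gripper": 0},
    {"linear": [0,-0.57,0.46],"rot": [0,0,0],"gripper": 0},
    {"linear": [0,0,0],"rot": [0,0,0],"gripper": 0}
  ]
}}

```text
time: 18.92
tcp_pos: [549.2, -89.7, 245.8]
eef_rot: [-1.274, 1.105, -1.102]
wrist_force: [-9.6, -0.9, 7.7]
finger_gap: 11.3
```

```bash
cat >> h.py <<'E'
def lid2():
    s=manip.state();d=s['tcp_pos']-np.array([509.7,-95.3,129.0]);a=d[2];b=180-d@np.array([.99,.14,0])
    th=np.arctan2(a,b);f=s['wrist_force'];fx=f@np.array([.99,.14,0])
    print(round(s['time'],2),'th',th.round(3),'r',np.hypot(a,b).round(1),'Frad',round(-fx*np.cos(th)+f[2]*np.sin(th),1),'Ftan(up)',round(fx*np.sin(th)+f[2]*np.cos(th),1),s['finger_gap'])
E
python3 -c "
from h import *
lid2()"
```

```text
18.93 th 0.695 r 182.5 Frad 12.4 Ftan(up) -0.2 11.287766628235529
```

Call:
{"method": "send_rows", "body": {
  "deltas": [
    {"linear": [0,-0.5,0.3],"rot": [0,0,0],"gripper": 0},
    {"linear": [0,-0.4,0.37],"rot": [0,0,0],"gripper": 0},
    {"linear": [0,-0.25,0.22],"rot": [0,0,0],"gripper": 0},
    {"linear": [0,0,0],"rot": [0,0,0],"gripper": 0},
    {"linear": [0,0,0],"rot": [0,0,0],"gripper": 0}
  ]
}}

```text
time: 19.55
tcp_pos: [558.7, -88.4, 257.3]
eef_rot: [-1.273, 1.103, -1.103]
wrist_force: [-7.1, -1.4, 6.0]
finger_gap: 11.2
```

```bash
python3 -c "
from h import *
lid2();cv2.imwrite('pics/s9.png',manip.get_image('side'))"
```

```text
19.55 th 0.777 r 183.0 Frad 9.4 Ftan(up) -0.8 11.204311673595388
```

Call:
{"method": "send_rows", "body": {
  "deltas": [
    {"linear": [0,-0.32,0.27],"rot": [0,0,0],"gripper": 0},
    {"linear": [0,0,0],"rot": [0,0,0],"gripper": 0},
    {"linear": [0,0,0],"rot": [0,0,0],"gripper": 0}
  ]
}}

```text
time: 19.98
tcp_pos: [561.8, -87.9, 260.6]
eef_rot: [-1.272, 1.102, -1.104]
wrist_force: [-5.6, -2.2, 5.7]
finger_gap: 11.0
```

```bash
python3 -c "
from h import *
lid2()
th=np.array([.8,.78,.74,.7,.66,.63,.613])
print(np.c_[th[1:],-18.25*np.diff(np.sin(th)),-18.25*np.diff(np.cos(th))].round(2))"
```

```text
19.98 th 0.801 r 183.1 Frad 8.2 Ftan(up) -0.2 10.999659150999696
[[ 0.78  0.26 -0.26]
 [ 0.74  0.53 -0.5 ]
 [ 0.7   0.55 -0.48]
 [ 0.66  0.57 -0.46]
 [ 0.63  0.44 -0.33]
 [ 0.61  0.25 -0.18]]
```

Call:
{"method": "send_rows", "body": {
  "deltas": [
    {"linear": [0,0.26,-0.26],"rot": [0,0,0],"gripper": 0},
    {"linear": [0,0.53,-0.5],"rot": [0,0,0],"gripper": 0},
    {"linear": [0,0.55,-0.48],"rot": [0,0,0],"gripper": 0},
    {"linear": [0,0.57,-0.46],"rot": [0,0,0],"gripper": 0},
    {"linear": [0,0.2,-0.15],"rot": [0,0,0],"gripper": 0}
  ]
}}

```text
time: 20.6
tcp_pos: [543.8, -90.5, 238.8]
eef_rot: [-1.272, 1.101, -1.104]
wrist_force: [-2.3, -1.2, 2.9]
finger_gap: 11.5
```

Call:
{"method": "send_rows", "body": {
  "deltas": [
    {"linear": [0,0.25,-0.18],"rot": [0,0,0],"gripper": 0},
    {"linear": [0,0.24,-0.18],"rot": [0,0,0],"gripper": 0},
    {"linear": [0,0,0],"rot": [0,0,0],"gripper": 0},
    {"linear": [0,0,0],"rot": [0,0,0],"gripper": 0}
  ]
}}

```text
time: 21.1
tcp_pos: [539.9, -91.0, 233.0]
eef_rot: [-1.273, 1.102, -1.104]
wrist_force: [1.9, -1.5, -1.0]
finger_gap: 11.2
```

```bash
python3 -c "
from h import *
lid2()
m=manip.camera_model('side');a=manip.get_image('side');cv2.imwrite('pics/s10r.png',a)
# predicted rail left end & collar-side for angles
mid=np.array([513.7,-126.7,148.]);ex=np.array([.99,.14,0]);ey=np.array([-.14,.99,0])
x0,y0=220,80
b=cv2.resize(a[y0:y0+150,x0:x0+150],(600,600),interpolation=cv2.INTER_CUBIC)
print('closed end',proj(m,mid+ey*112))
for th,c in ((.56,(255,0,0)),(.61,(0,0,255)),(.66,(0,255,0))):
    for yy in (112,):
        p=mid+ey*yy+180*ex*(1-np.cos(th))+np.array([0,0,180*np.sin(th)])
        u,v=proj(m,p);print(th,u,v);cv2.circle(b,(int((u-x0+.5)*4),int((v-y0+.5)*4)),3,c,-1)
cv2.imwrite('pics/s10.png',np.hstack([b,cv2.resize(a[y0:y0+150,x0-50+50:x0+50],(200,600))]))"
```

```text
21.1 th 0.608 r 182.1 Frad -2.0 Ftan(up) 0.1 11.2427403711212
closed end (np.float64(297.44845611058344), np.float64(212.74173101819378))
0.56 284.45399858711517 173.23069995833828
0.61 281.8226162913787 169.87266267006746
0.66 278.95462397758104 166.59186229969634
```

View pics/s10.png

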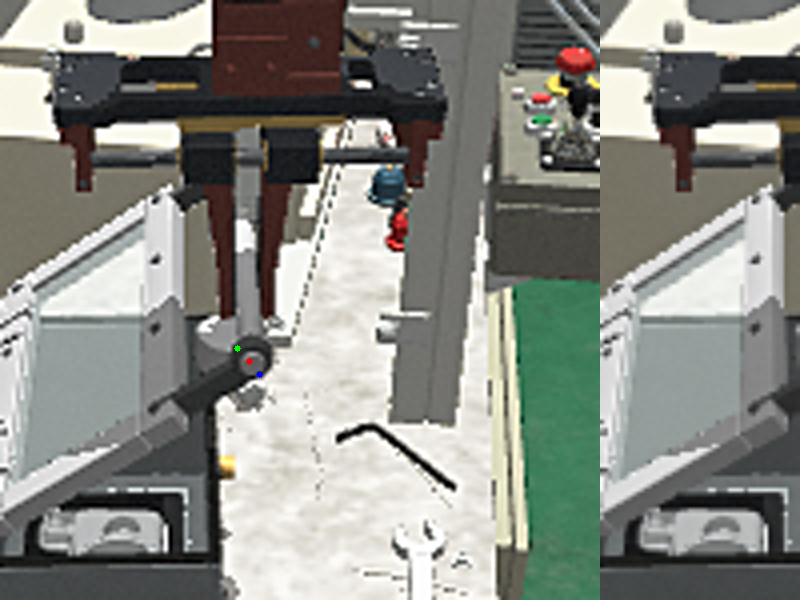

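The rail end sits at about (254,361) in the crop, next to the red 0.61 marker. That puts the lid at 0.60–0.61 rad, so I'll make a tiny upward correction and check the weight's place by numbers.

Call:
{"method": "send_rows", "body": {
  "deltas": [
    {"linear": [0,-0.14,0.08],"rot": [0,0,0],"gripper": 0},
    {"linear": [0,0,0],"rot": [0,0,0],"gripper": 0},
    {"linear": [0,0,0],"rot": [0,0,0],"gripper": 0}
  ]
}}

```text
time: 21.52
tcp_pos: [540.9, -90.9, 234.6]
eef_rot: [-1.273, 1.102, -1.104]
wrist_force: [4.8, -2.6, -3.2]
finger_gap: 11.4
```

```bash
python3 -c "
from h import *
lid2()
mid=np.array([513.7,-126.7,148.]);ex=np.array([.99,.14,0]);ey=np.array([-.14,.99,0]);th=.61
P=lambda y:mid+ey*y+180*ex*(1-np.cos(th))+np.array([0,0,180*np.sin(th)])
for n in('wrist','top','side'):
    m=manip.camera_model(n);im=manip.get_image(n);cv2.imwrite('pics/f_%s.png'%n,im);print(n)
    for k,p in dict(railmid=P(0),seat=P(-31),collarL=P(-37),collarR=P(-49),boss=P(-105),foot=P(-31)-[0,0,90],foottop=P(-31)-[0,0,70],tabtop=P(-31)+[0,0,56]).items():
        u,v=proj(m,p);i,j=int(round(v)),int(round(u));ok=0<=i<420 and 0<=j<560
        print(k,round(u,1),round(v,1),im[i,j] if ok else '')
"
```

```text
21.52 th 0.618 r 182.2 Frad -5.4 Ftan(up) -0.1 11.392491282680218
wrist
railmid 276.7 331.3 [80 79 77]
seat 276.6 381.0 [40 67 81]
collarL 276.6 390.2 [26 23 22]
collarR 276.5 407.9 [23 21 21]
boss 276.4 483.7 
foot 276.9 297.9 [168 165 166]
foottop 276.8 311.2 [78 75 73]
tabtop 276.2 494.3 
top
railmid 305.7 208.5 [120 129 135]
seat 325.9 206.1 [125 133 141]
collarL 329.8 205.7 [117 125 132]
collarR 337.6 204.7 [136 145 153]
boss 374.0 200.4 [143 135 135]
foot 319.9 211.7 [115 122 129]
foottop 321.1 210.6 [114 121 127]
tabtop 330.4 202.0 [ 92  99 104]
side
railmid 279.7 140.5 [255 255 255]
seat 279.1 133.5 [146 145 144]
collarL 279.1 132.2 [138 138 139]
collarR 278.9 129.6 [122 126 122]
boss 278.0 118.3 [46 68 77]
foot 279.0 169.1 [59 57 57]
foottop 279.0 161.6 [112 112 112]
tabtop 279.3 108.8 [ 50  90 109]
```

Call:
{"method": "send_rows", "body": {
  "deltas": [
    {"linear": [0,0.05,0.07],"rot": [0,0,0],"gripper": 0},
    {"linear": [0,0,0],"rot": [0,0,0],"gripper": 0},
    {"linear": [0,0,0],"rot": [0,0,0],"gripper": 0}
  ]
}}

```text
time: 22.05
tcp_pos: [540.4, -90.9, 233.8]
eef_rot: [-1.274, 1.104, -1.103]
wrist_force: [1.1, -3.3, 0.3]
finger_gap: 11.5
```

```bash
python3 -c "
from h import *
import json
lid2()
mid=np.array([513.7,-126.7,148.]);ex=np.array([.99,.14,0]);ey=np.array([-.14,.99,0])
w7={k:np.array(v) for k,v in json.load(open('w7.json')).items()}
wn=manip.camera_model('wrist')
for nm,m,f,th in(('w7',w7,'pics/w7.png',0),('now',wn,'pics/f_wrist.png',.61)):
    a=cv2.cvtColor(cv2.imread(f),cv2.COLOR_BGR2GRAY)
    P=lambda y:mid+ey*y+180*ex*(1-np.cos(th))+np.array([0,0,180*np.sin(th)])
    for dx in(0,15):
      e=proj(m,P(-31)+ey*20*np.cos(np.arcsin(dx/20))-[0,0,70]+ex*dx);c=proj(m,P(-31)-[0,0,70]);u=int(round(e[0]))
      r0=int(e[1])-12
      print(nm,dx,'pred near-edge',np.round(e,1),'centre',np.round(c,1),'rows from',r0,a[r0:r0+28,u].tolist())
print('px/mm',np.array(proj(wn,P(-31)-[0,0,70]))-proj(wn,P(-30)-[0,0,70]))
"
```

```text
22.05 th 0.613 r 182.1 Frad -0.3 Ftan(up) 0.6 11.457633235055878
w7 0 pred near-edge [267.3 229.6] centre [267.4 246.3] rows from 217 [145, 144, 144, 144, 145, 144, 143, 139, 207, 234, 236, 239, 238, 237, 237, 237, 237, 237, 237, 237, 236, 236, 236, 236, 236, 236, 236, 236]
w7 15 pred near-edge [280.6 235.4] centre [267.4 246.3] rows from 223 [144, 141, 137, 136, 135, 136, 135, 134, 116, 88, 75, 76, 85, 117, 147, 156, 156, 155, 153, 153, 152, 152, 152, 151, 149, 149, 148, 149]
now 0 pred near-edge [277.8 287.8] centre [277.7 311.9] rows from 275 [167, 167, 168, 167, 167, 167, 166, 167, 166, 166, 168, 166, 167, 166, 167, 166, 167, 167, 167, 167, 166, 166, 166, 167, 172, 120, 37, 44]
now 15 pred near-edge [297.8 296.1] centre [277.7 311.9] rows from 284 [39, 38, 37, 38, 37, 39, 38, 38, 38, 37, 37, 36, 37, 37, 38, 36, 39, 44, 46, 48, 52, 63, 69, 65, 58, 55, 68, 76]
px/mm [-0.00265218  1.1787231 ]
```

```bash
python3 -c "
from h import *
lid2();print(manip.job_done());lid2()"
```

```text
22.05 th 0.613 r 182.1 Frad -0.3 Ftan(up) 0.6 11.457633235055878
the job is handed in; nothing more can be done
None
the job is handed in; nothing more can be done
```

The job was handed in at 22 s, with the gripper holding the lid by the rail at about 0.61 rad, roughly 5 degrees below the balance point.

- **Weight:** I gripped the trim weight by its tab, hooked it over the rail about 50 mm left of the collar, and slid it along. It stopped firmly at the collar, and I let go of it there.
- **Lid:** I then gripped the rail about 63 mm left of the weight, raised the lid to about 0.80 rad, and brought it back down in small steps.

**What the last checks showed:**
- **Lid angle:** From the gripper's position it reads 0.613 rad. The side camera, read just before the last small correction, gave about 0.60. Forces on the wrist were near zero at the end.
- **Passing the balance point:** I judged this from the angle alone. The force along the lid's motion stayed within sensor noise, so it never clearly showed the spring taking over.
- **Weight against the collar:** A wrist picture after release put its foot within about 1 mm of where it should be. In the final pose the arm and fingers blocked the wrist and top views. The side view only roughly agrees, so I could not confirm the contact to the millimetre at the end.

**Disagreements:** The top/side and wrist cameras differed by about 5 mm on the rail's sideways position, and I used the wrist view. The rail's measured swing radius was 182 mm rather than 180 mm, which caused up to 16 N of push towards the hinge on the way up until I corrected it.

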